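# Line up the spice shakers by height

## Task

Line up the four steel spice shakers in order of height on the row of round rubber pads, one centred on each pad, with the tallest on the pad next to the white mug and the shortest at the red bottle's end. Keep the shakers upright all the time, and leave the mug and the red bottle where they stand.

Things in the scene. Friction and masses are not known exactly. Their poses are not given: they have to be found in the camera images.
- shaker60: the shortest of four loose, closed spice shakers: an upright plain steel cylinder 60 mm high and 50 mm in diameter all the way up, flat lid with small dark holes on top. Origin: centre of its underside; z up along its axis. 0.1 to 0.35 kg. The shakers start standing apart on the table, on the robot's side of the riser, in any order
- shaker80: the second shortest of four loose, closed spice shakers: an upright plain steel cylinder 80 mm high and 58 mm in diameter all the way up, flat lid with small dark holes on top. Origin: centre of its underside; z up along its axis. 0.1 to 0.35 kg. The shakers start standing apart on the table, on the robot's side of the riser, in any order
- shaker100: the second tallest of four loose, closed spice shakers: an upright plain steel cylinder 100 mm high and 46 mm in diameter all the way up, flat lid with small dark holes on top. Origin: centre of its underside; z up along its axis. 0.1 to 0.35 kg. The shakers start standing apart on the table, on the robot's side of the riser, in any order
- shaker120: the tallest of four loose, closed spice shakers: an upright plain steel cylinder 120 mm high and 54 mm in diameter all the way up, flat lid with small dark holes on top. Origin: centre of its underside; z up along its axis. 0.1 to 0.35 kg. The shakers start standing apart on the table, on the robot's side of the riser, in any order
- pad1: first, from the left (+y) end, of four identical fixed round black rubber pads, 70 mm in diameter, 3 mm thick, in a straight row at 90 mm spacing on a fixed steel riser (370 x 84 mm, 18 mm high) that runs roughly left to right. Origin: centre of its underside, 18 mm above the table; its top is 21 mm above the table. Its y axis points along the row to the left
- pad2: second, from the left (+y) end, of four identical fixed round black rubber pads, 70 mm in diameter, 3 mm thick, in a straight row at 90 mm spacing on a fixed steel riser (370 x 84 mm, 18 mm high) that runs roughly left to right. Origin: centre of its underside, 18 mm above the table; its top is 21 mm above the table. Its y axis points along the row to the left
- pad3: third, from the left (+y) end, of four identical fixed round black rubber pads, 70 mm in diameter, 3 mm thick, in a straight row at 90 mm spacing on a fixed steel riser (370 x 84 mm, 18 mm high) that runs roughly left to right. Origin: centre of its underside, 18 mm above the table; its top is 21 mm above the table. Its y axis points along the row to the left
- pad4: fourth, from the left (+y) end, of four identical fixed round black rubber pads, 70 mm in diameter, 3 mm thick, in a straight row at 90 mm spacing on a fixed steel riser (370 x 84 mm, 18 mm high) that runs roughly left to right. Origin: centre of its underside, 18 mm above the table; its top is 21 mm above the table. Its y axis points along the row to the left
- mug: white ceramic mug, loose, 80 mm in diameter, 90 mm high, standing on the table past one end of the row of pads (either end), 105 mm from the end pad's centre, in line with the row. Handle on its own +y side, facing roughly away from the robot, reaching about 75 mm from its centre. Origin: centre of its underside
- bottle: red squeeze bottle with an orange cap, loose, 60 mm in diameter, 170 mm high, standing on the table past the other end of the row of pads, 105 mm from the end pad's centre. Origin: centre of its underside
There are look-alikes about, which are no part of the job. Leave any green look-alike of the shaker80 alone. Leave any pink look-alike of the shaker60 alone.

How it is judged:
By the outcome, as a careful person would: the job done as asked, in the order asked, and still so for the second after the job is handed in, with the robot touching nothing.
It also fails if it takes over 106 s, if anything falls off the work surface, if the arm or the gripper's body presses on something with over 40 N, if the wrist force passes 120 N, or if a joint passes its speed limit or range.

## Robot

A 7-joint arm with a two-finger parallel gripper is mounted at the origin on the work surface. World frame = base frame: x ahead of the robot, y to its left, z up, the work surface at z = 0. Lengths are in m, angles in rad, forces in N, time in s.
With the tool pointing down it reaches from about 0.35 to 0.9 m from the base axis. Payload 8.1 kg.
Tool frame: the origin (TCP) lies where the fingers leave the gripper's body, on its centre line; the fingertips stand 66 mm ahead of it and the grasp point (between the pads) lies 47 mm ahead of it; z points along the fingers, y is the line along which they close (so a half turn about z gives the same grasp; the last joint's range is limited). The gripper opens to 92 mm and grips with 3 to 60 N. Pads are 19 mm wide; open, the fingers measure 130 mm over their backs; the gripper's body (75 mm by 190 mm) begins 47 mm behind the grasp point.
Start: joints at [-0.103, 0.434, 0.025, 1.573, -0.012, 1.134, -0.075], TCP at [0.625, -0, 0.292] pointing down, gripper open.
Joint ranges: [-2.62, 2.62], [-0.44, 2.09], [-1.27, 1.32], [0.08, 2.57], [-1.32, 4.46], [0.12, 2], [-2.74, 2.74]. Speed limits (rad/s): [2.22, 2.22, 3.01, 3.01, 3.14, 3.14, 3.14].

## Interface

Orientations are given as a rotation vector (axis times angle).
In Python, from cell import arm gives the robot as it stands.
- The arm moves only by the tool send_rows, never from a script. Its argument "motion" is text: rows parted by semicolons, each of 7 numbers parted by spaces: the closure, from 0 (fully open) to 1 (shut), then the shift along the world's x, y, z in m, then the turn, a rotation vector about the world's x, y, z in degrees. A call has 1 to 5 rows; each row shifts and turns the commanded pose from where the row before left it; what a row does not reach is not made up. A row lasts 1/8 s, in which the tool goes at most 62.5 mm and 10.7 degrees, less where a joint would pass 70% of its speed; a pose out of reach is approached as far as the arm can. A call is refused whole if a number of a shift passes 0.0625 or a number of a turn 10.7, either way. A call with a gripper value outside its range is refused whole. The fingers move at their own pace and stop on an object; "force" is the grip in N (left out, the last holds). Time passes only in rows, so rows that do not move let the fingers close. It gives the time, the measured TCP pose, the force, the opening and the grip force at its end, in the units of the state.
- arm.observe(): the state, without advancing time (a new reading comes with each control period).
- arm.get_image(name): name is "scene" or "side" or "wrist"; returns (picture, depth): 400x640x3 uint8, blue, green, red; 400x640 float32, m along the optical axis (not along the pixel's ray), 0 where there is no reading.
- arm.camera_model(name): a dict with "fx", "fy", "cx", "cy" (pixels), "D" ([k1, k2, p1, p2, k3] as OpenCV has them; the pictures are not rectified), "view" (4x4, takes a point from world to camera coordinates). Camera axes: x right, y down, z forward; pixel columns grow to the right and rows downward; lengths in m; the calibration is good to about 2 mm. A picture is of the moment at which its call begins: read the wrist's pose just before it. camera_model takes no time and is no camera call; for the wrist camera it gives the pose at the moment of the call.
- arm.sign_off(): hands the job in; it is judged then, once.
The state is a dict: "clock": time; "joints": joint angles; "dq": joint speeds; "joint_efforts": joint torques, N m; "position": TCP position; "ee_rot": TCP orientation; "force": force on the tool from outside, world axes, zero at the start; "ft_torque": the same for the moment, N m; "width": opening from 0.0 (shut) to 1.0 (fully open); "gripper_force": force on a finger pad.
Only numpy, scipy, OpenCV 4.12 (cv2) and the standard library are available. Lean on these libraries where they do the work, as an engineer would, in place of code of your own. Each camera call takes 0.05 s, during which the arm holds its last target. There are 200 camera calls.

## Working session

There is one attempt and no reset: what is moved stays moved. The work goes in short steps, Python scripts to look and compute and a tool call to move; the robot and the scene stay as the last step left them, time stands still between calls to the robot, and variables do not carry over. Pictures are saved under pics/ and viewed, at most 14 in all, crops included, and the job is handed in when it is done.

Besides the shell and the picture viewer there is one more tool, called after ">>>" by a JSON object that holds its "api" and its "payload", one argument or row to a line. send_rows: Moves the arm, as the interface text tells. Its arguments: {"type":"object","properties":{"motion":{"type":"string"},"force":{"type":"number"}},"required":["motion"]}

```bash
ls; mkdir -p pics
python3 - <<'E'
from cell import arm
import cv2,numpy as np
s=arm.observe();print(s)
for n in("scene","side"):
    im,d=arm.get_image(n);cv2.imwrite(f"pics/{n}0.png",im);np.save(f"pics/{n}0.npy",d);m=arm.camera_model(n);print(n,m)
E
```

```text
pics
{'clock': 0.0, 'joints': array([-0.10259076,  0.43522422,  0.02496025,  1.57412437, -0.01158852,
        1.13401567, -0.07513662]), 'dq': array([ 0.00200076,  0.00113164,  0.00054336,  0.00042717, -0.000541  ,
       -0.00060829, -0.00084999]), 'joint_efforts': array([ 3.89017032e-04, -6.67853522e+01,  9.84863900e-01, -3.14464223e+01,
       -6.05165795e-02,  4.27553023e-02,  1.12382318e-04]), 'position': array([ 6.24571512e-01, -5.15716394e-05,  2.91433439e-01]), 'ee_rot': array([-2.22081775e+00, -2.22059668e+00,  1.96731852e-03]), 'force': array([0.27096864, 0.57251876, 0.06423512]), 'ft_torque': array([-0.0455607 ,  0.00192623,  0.02063253]), 'gripper_force': 0.0, 'width': 0.9958019103683253}
scene {'fx': 399.8512555502657, 'fy': 399.8512555502657, 'cx': 316.4004327757991, 'cy': 198.25075869039492, 'D': array([-0.01966179,  0.        ,  0.        ,  0.        ,  0.        ]), 'view': array([[-0.67827227,  0.73473581, -0.01048912,  0.35549048],
       [ 0.62023329,  0.564798  , -0.54434721, -0.2933779 ],
       [-0.39402716, -0.37572131, -0.83879443,  1.14984185],
       [ 0.        ,  0.        ,  0.        ,  1.        ]])}
side {'fx': 511.1428394276091, 'fy': 511.1428394276091, 'cx': 316.40859471194364, 'cy': 210.62601392744946, 'D': array([-0.16554893,  0.        ,  0.        ,  0.        ,  0.        ]), 'view': array([[-0.96729901, -0.25303272,  0.01752321,  0.50571175],
       [-0.13917172,  0.47173103, -0.87069   ,  0.09951129],
       [ 0.21204682, -0.84465631, -0.49151996,  1.17783088],
       [ 0.        ,  0.        ,  0.        ,  1.        ]])}
```

View pics/scene0.png

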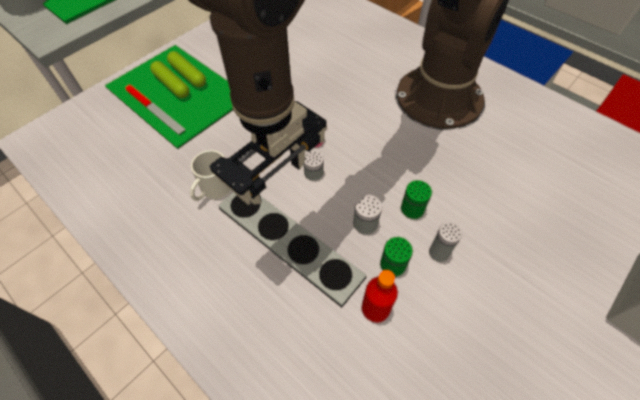

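View pics/side0.png

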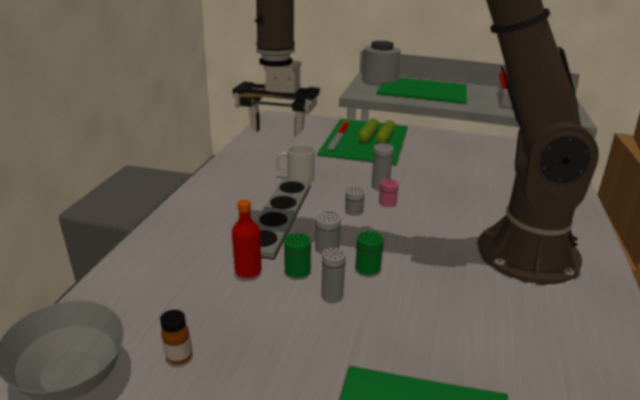

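The scene shows the row of pads with the mug at the −y end, near scene pixel (208,175), and the bottle at the +y end, near (379,298). There are two green look-alikes and one pink one. The four steel shakers appear in the side view at about (382,165), (354,200), (328,232) and (333,275). Next I'll measure them.

```bash
cat > h.py <<'E'
import cv2,numpy as np
from cell import arm
def cloud(d,m):
    h,w=d.shape; K=np.array([[m['fx'],0,m['cx']],[0,m['fy'],m['cy']],[0,0,1]])
    g=np.stack(np.meshgrid(np.arange(w),np.arange(h)),-1).reshape(-1,1,2).astype(np.float64)
    n=cv2.undistortPoints(g,K,m['D']).reshape(h,w,2)
    c=np.dstack([n*d[...,None],d]); V=m['view']
    p=(c-V[:3,3])@V[:3,:3]; p[d<=0]=np.nan
    return p
def ray(uv,m,z):
    K=np.array([[m['fx'],0,m['cx']],[0,m['fy'],m['cy']],[0,0,1]])
    n=cv2.undistortPoints(np.float64(uv).reshape(-1,1,2),K,m['D']).reshape(-1,2)
    V=m['view'];r=np.c_[n,np.ones(len(n))]@V[:3,:3];o=-V[:3,:3].T@V[:3,3]
    return o+r*((z-o[2])/r[:,2])[:,None]
def circ(p):   # algebraic circle fit
    A=np.c_[2*p,np.ones(len(p))];s=np.linalg.lstsq(A,(p**2).sum(1),rcond=None)[0]
    return s[:2],np.sqrt(s[2]+s[:2]@s[:2])
def tops(p,im):
    """blobs of tops by height: project points above table to a grid, label"""
    ok=np.isfinite(p[...,2])&(p[...,2]>.035)&(p[...,2]<.19)&(abs(p[...,1])<.6)&(p[...,0]>.3)&(p[...,0]<1)
    n,l,st,_=cv2.connectedComponentsWithStats(ok.astype(np.uint8))
    for i in range(1,n):
        if st[i,4]<60: continue
        q=p[l==i];z=np.percentile(q[:,2],95);t=(l==i)&(p[...,2]>z-.008)
        q=p[t][:,:2].astype(np.float32);c,r=cv2.minEnclosingCircle(q)
        print('blob',st[i],'z %.3f'%z,'mean',q.mean(0).round(4),'mec',np.round(c,4),'r %.4f'%r,'bgr',im[t].mean(0).round())
E
python3 - <<'E'
from h import *
for n in("scene","side"):
    im=cv2.imread(f"pics/{n}0.png");d=np.load(f"pics/{n}0.npy");m=arm.camera_model(n)
    p=cloud(d,m);print(n);tops(p,im)
    k=((im.max(2)<50)&(abs(p[...,2]-.021)<.012)&(p[...,0]>.4)).astype(np.uint8)
    cs,_=cv2.findContours(k,cv2.RETR_EXTERNAL,cv2.CHAIN_APPROX_NONE)
    for c in cs:
        if cv2.contourArea(c)>150:
            q=ray(c.reshape(-1,2),m,.021)[:,:2];z=p[...,2][k>0];print('pad',c.reshape(-1,2).mean(0),*circ(q),np.median(z))
E
```

```text
scene
blob [181  63  25  22 320] z 0.056 mean [ 0.4432 -0.5614] mec [ 0.4442 -0.5614] r 0.0393 bgr [ 20. 157. 128.]
blob [164  73  25  22 329] z 0.056 mean [ 0.5017 -0.5615] mec [ 0.4954 -0.5617] r 0.0391 bgr [ 20. 156. 127.]
blob [190 150  35  51 889] z 0.090 mean [ 0.6406 -0.2417] mec [ 0.6353 -0.2332] r 0.0408 bgr [146. 167. 176.]
blob [303 151  21  22 368] z 0.062 mean [ 0.4469 -0.0801] mec [ 0.4464 -0.0825] r 0.0252 bgr [154. 164. 177.]
blob [403 180  29  32 727] z 0.082 mean [0.3685 0.1632] mec [0.3665 0.162 ] r 0.0294 bgr [ 40. 123.  22.]
blob [354 195  28  33 728] z 0.082 mean [0.4741 0.1061] mec [0.4727 0.1047] r 0.0293 bgr [162. 172. 186.]
blob [432 223  30  33 709] z 0.101 mean [0.4229 0.2721] mec [0.4209 0.2727] r 0.0235 bgr [156. 166. 180.]
blob [382 237  31  34 836] z 0.082 mean [0.5134 0.2146] mec [0.512 0.214] r 0.0293 bgr [ 40. 126.  23.]
blob [ 363  271   35   47 1241] z 0.170 mean [0.6149 0.2466] mec [0.6136 0.2472] r 0.0147 bgr [  4. 105. 222.]
blob [615 294  25  18 112] z 0.104 mean [0.3085 0.5987] mec [0.3085 0.5987] r 0.0083 bgr [74. 84. 89.]
pad [335.07142857 
[... 1337 characters left out ...]
blob [322 248  24  40 857] z 0.101 mean [0.418  0.2765] mec [0.4183 0.2724] r 0.0239 bgr [ 88.  94. 102.]
blob [  18  300  106   54 2551] z 0.074 mean [0.8218 0.5419] mec [0.8001 0.5954] r 0.1065 bgr [79. 87. 90.]
blob [ 160  309   31   43 1035] z 0.091 mean [0.6352 0.5204] mec [0.6361 0.5185] r 0.0228 bgr [17. 18. 20.]
pad [266.81632653 237.55102041] [0.60751574 0.13767093] 0.027481093581857644 0.021048122491958247
pad [273.         218.86363636] [0.61993849 0.05239175] 0.03584451057000797 0.021048122491958247
pad [282.77192982 202.26315789] [ 0.62354748 -0.03512986] 0.03273315745927835 0.021048122491958247
pad [291.5 186.9] [ 0.6275117  -0.12632797] 0.03107697784920899 0.021048122491958247
```

Run:
```python
from h import *
im=cv2.imread("pics/side0.png");d=np.load("pics/side0.npy");p=cloud(d,arm.camera_model("side"))
k=(im[...,2]>1.3*im[...,1])&(im[...,0]>1.1*im[...,1])&(p[...,2]>.05)&(p[...,0]<.6)
q=p[k];print('pink',len(q),cv2.minEnclosingCircle(q[:,:2].astype(np.float32)),q[:,2].max())
im,d=arm.get_image("wrist");m=arm.camera_model("wrist");cv2.imwrite("pics/w0.png",im);np.save("pics/w0.npy",d)
p=cloud(d,m);print(m['view']);tops(p,im)
k=((im.max(2)<60)&(abs(p[...,2]-.021)<.008)).astype(np.uint8)
cs,_=cv2.findContours(k,cv2.RETR_EXTERNAL,cv2.CHAIN_APPROX_NONE)
for c in cs:
    if cv2.contourArea(c)>300:
        q=ray(c.reshape(-1,2),m,.021)[:,:2];print('pad',c.reshape(-1,2).mean(0),*circ(q))
```

```text
pink 151 ((0.18348649144172668, -0.04362523555755615), 0.22998814284801483) 0.4067756550436859
[[ 9.99998121e-01  5.87440693e-04 -1.84726233e-03 -6.24603822e-01]
 [ 1.06873160e-03 -9.62131343e-01  2.72584183e-01 -3.51939460e-02]
 [-1.61718194e-03 -2.72585645e-01 -9.62130163e-01  3.90066917e-01]
 [ 0.00000000e+00  0.00000000e+00  0.00000000e+00  1.00000000e+00]]
blob [   0    0   69   42 2545] z 0.081 mean [0.3787 0.1455] mec [0.3774 0.145 ] r 0.0209 bgr [ 47. 121.  26.]
blob [ 101   31   87   73 4906] z 0.081 mean [0.4731 0.1042] mec [0.4717 0.1038] r 0.0294 bgr [162. 171. 177.]
blob [ 127  231   49   45 1024] z 0.061 mean [ 0.4548 -0.073 ] mec [ 0.4479 -0.0765] r 0.0222 bgr [149. 159. 165.]
pad [320.45689655 268.14655172] [ 0.6293625  -0.11314983] 0.02174258576247997
pad [316.98214286 209.00595238] [ 0.62533628 -0.03883677] 0.03338414627064452
pad [313.2962963 126.7037037] [0.6213929 0.0504478] 0.03369121887667637
pad [309.07317073  32.96097561] [0.61733749 0.13927941] 0.033021823509719245
```

View pics/w0.png

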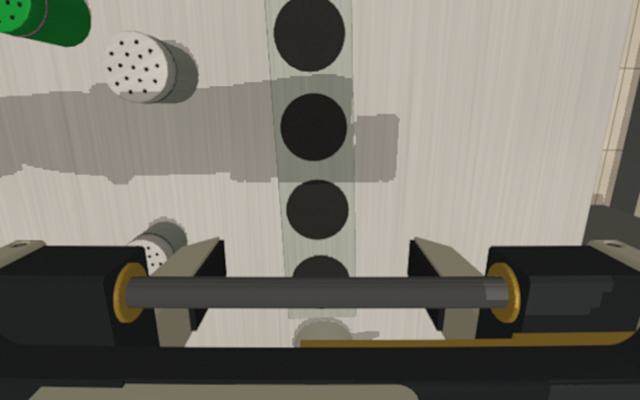

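The wrist picture shows the 80 mm shaker at (138,67) and the pads in column ~315, at rows 33, 127, 209 and ~268. They agree with the other cameras to about 2 mm. Next I'll hover over shaker120.

>>> {"api": "send_rows", "payload": {
  "motion": "0 -0.0375 -0.041 -0.005 0 0 0; 0 -0.0375 -0.041 -0.005 0 0 0; 0 -0.0375 -0.041 -0.005 0 0 0",
  "force": 25
}}

```text
clock: 0.52
position: [0.5111, -0.1242, 0.2769]
ee_rot: [-2.221, -2.222, 0.0]
force: [1.0, -1.0, 0.2]
width: 1.0
gripper_force: 0.0
```

>>> {"api": "send_rows", "payload": {
  "motion": "0 -0.0375 -0.041 -0.005 0 0 0; 0 -0.0375 -0.041 -0.005 0 0 0; 0 -0.0375 -0.04 -0.005 0 0 0; 0 0 0 0 0 0 0; 0 0 0 0 0 0 0"
}}

```text
clock: 1.15
position: [0.4003, -0.2448, 0.2623]
ee_rot: [2.222, 2.221, 0.001]
force: [0.5, 0.1, 0.2]
width: 0.999
gripper_force: 0.0
```

```bash
cat >> h.py <<'E'
def wristtops():
    s=arm.observe();print(round(s['clock'],2),s['position'].round(4),s['ee_rot'].round(3),s['force'].round(1),s['width'])
    m=arm.camera_model("wrist");im,d=arm.get_image("wrist");tops(cloud(d,m),im)
    return im
E
python3 - <<'E'
from h import *
wristtops()
im,d=arm.get_image("scene");print('scene');tops(cloud(d,arm.camera_model("scene")),im)
E
```

```text
1.15 [ 0.4003 -0.2448  0.2623] [2.222e+00 2.221e+00 1.000e-03] [0.5 0.1 0.2] 0.9993500135375032
blob [ 340    0   62   29 1321] z 0.061 mean [ 0.4433 -0.0997] mec [ 0.4437 -0.0923] r 0.0230 bgr [157. 166. 172.]
blob [ 243   51   62   64 3081] z 0.061 mean [ 0.3653 -0.1543] mec [ 0.3649 -0.1547] r 0.0252 bgr [ 97.  86. 151.]
blob [ 518  132  122  101 8568] z 0.089 mean [ 0.6246 -0.235 ] mec [ 0.6328 -0.2343] r 0.0405 bgr [133. 150. 152.]
blob [ 278  163   74   88 4954] z 0.121 mean [ 0.3992 -0.2486] mec [ 0.3992 -0.2505] r 0.0270 bgr [120. 128. 134.]
scene
blob [181  63  25  22 318] z 0.056 mean [ 0.4427 -0.5613] mec [ 0.4357 -0.5612] r 0.0396 bgr [ 17. 141. 115.]
blob [164  73  25  23 331] z 0.056 mean [ 0.5015 -0.5616] mec [ 0.4946 -0.5613] r 0.0407 bgr [ 17. 141. 114.]
blob [265  90  24  39 751] z 0.121 mean [ 0.4032 -0.247 ] mec [ 0.4017 -0.249 ] r 0.0286 bgr [100. 107. 116.]
blob [305 119  19  21 336] z 0.062 mean [ 0.3686 -0.1515] mec [ 0.3671 -0.1527] r 0.0256 bgr [ 74.  61. 139.]
blob [ 190  150   40   51 1194] z 0.090 mean [ 0.6363 -0.232 ] mec [ 0.6356 -0.2341] r 0.0416 bgr [131. 150. 158.]
blob [303 151  21  22 380] z 0.062 mean [ 0.4477 -0.0809] mec [ 0.4462 -0.083 ] r 0.0258 bgr [140. 150. 162.]
blob [403 180  29  32 722] z 0.082 mean [0.3685 0.1632] mec [0.3665 0.1624] r 0.0298 bgr [ 35. 111.  19.]
blob [354 195  28  33 734] z 0.082 mean [0.4742 0.1061] mec [0.473  0.1044] r 0.0297 bgr [152. 162. 175.]
blob [432 223  30  33 707] z 0.101 mean [0.4229 0.2722] mec [0.4205 0.2717] r 0.0239 bgr [142. 151. 164.]
blob [382 237  31  34 835] z 0.082 mean [0.5136 0.2146] mec [0.5121 0.2146] r 0.0292 bgr [ 35. 113.  20.]
blob [ 363  271   35   48 1242] z 0.170 mean [0.6149 0.2468] mec [0.6135 0.2469] r 0.0144 bgr [  4.  93. 208.]
blob [614 295  26  18 111] z 0.103 mean [0.31   0.5989] mec [0.31   0.5991] r 0.0081 bgr [66. 74. 79.]
```

>>> {"api": "send_rows", "payload": {
  "motion": "0 -0.0005 -0.004 -0.03 0 0 0; 0 0 0 -0.035 0 0 0; 0 0 0 -0.035 0 0 0; 0 0 0 -0.03 0 0 0; 0 0 0 0 0 0 0"
}}

```text
clock: 1.88
position: [0.3992, -0.2475, 0.1306]
ee_rot: [-2.216, -2.221, 0.002]
force: [-0.2, 0.1, 0.3]
width: 1.001
gripper_force: 0.0
```

>>> {"api": "send_rows", "payload": {
  "motion": "1 0 0 0 0 0 0; 1 0 0 0 0 0 0; 1 0 0 0 0 0 0; 1 0 0 0 0 0 0; 1 0 0 0 0 0 0",
  "force": 25
}}

```text
clock: 2.5
position: [0.3996, -0.2491, 0.1326]
ee_rot: [2.221, 2.221, 0.0]
force: [-0.9, -0.8, 4.4]
width: 0.588
gripper_force: 25.0
```

>>> {"api": "send_rows", "payload": {
  "motion": "1 0 0 0 0 0 0; 1 0 0 0 0 0 0"
}}

```text
clock: 2.75
position: [0.3996, -0.2492, 0.1326]
ee_rot: [2.221, 2.221, 0.0]
force: [-0.5, 0.4, 6.4]
width: 0.583
gripper_force: 25.0
```

>>> {"api": "send_rows", "payload": {
  "motion": "1 0 0 0.02 0 0 0; 1 0 0 0.035 0 0 0; 1 0 0 0.035 0 0 0; 1 0 0 0.03 0 0 0; 1 0.02 0.01 0 0 0 0"
}}

```text
clock: 3.38
position: [0.4197, -0.2401, 0.254]
ee_rot: [2.222, 2.216, 0.001]
force: [0.3, -0.1, -3.5]
width: 0.586
gripper_force: 25.0
```

>>> {"api": "send_rows", "payload": {
  "motion": "1 0.04 0.021 0 0 0 0; 1 0.04 0.021 0 0 0 0; 1 0.04 0.021 0 0 0 0; 1 0.04 0.021 0 0 0 0; 1 0.03 0.017 0 0 0 0"
}}

```text
clock: 4.0
position: [0.6113, -0.1353, 0.25]
ee_rot: [-2.218, -2.222, 0.001]
force: [-1.2, -1.1, -2.2]
width: 0.584
gripper_force: 25.0
```

>>> {"api": "send_rows", "payload": {
  "motion": "1 0.0195 0.0095 0 0 0 0; 1 0 0 0 0 0 0; 1 0 0 0 0 0 0; 1 0 0 0 0 0 0"
}}

```text
clock: 4.5
position: [0.6282, -0.1292, 0.2518]
ee_rot: [-2.222, -2.22, 0.001]
force: [0.0, -0.7, -2.5]
width: 0.586
gripper_force: 25.0
```

Run:
```python
from h import *
im=wristtops();cv2.imwrite("pics/w1.png",im)
```

```text
4.5 [ 0.6282 -0.1292  0.2518] [-2.222e+00 -2.220e+00  1.000e-03] [ 0.  -0.7 -2.5] 0.585899089955194
blob [  67  109   73   61 3495] z 0.061 mean [ 0.4467 -0.083 ] mec [ 0.4451 -0.0837] r 0.0254 bgr [138. 147. 153.]
blob [ 265  180  103   62 2312] z 0.188 mean [ 0.6283 -0.1076] mec [ 0.6281 -0.1208] r 0.0255 bgr [ 97. 107. 106.]
blob [   0  188   70   54 2970] z 0.061 mean [ 0.3692 -0.1517] mec [ 0.3655 -0.1532] r 0.0259 bgr [141. 126. 204.]
```

View pics/w1.png

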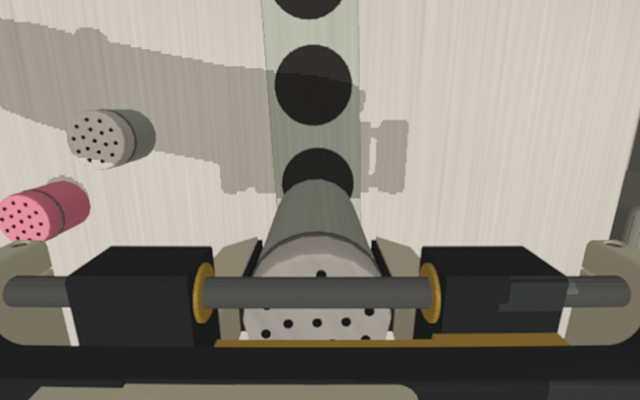

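The picture shows shaker120 upright in the fingers at (317,300), over pad4 at about (317,170). Next I'll lower it.

>>> {"api": "send_rows", "payload": {
  "motion": "1 0.0008 0.0005 -0.03 0 0 0; 1 0 0 -0.03 0 0 0; 1 0 0 -0.025 0 0 0; 1 0 0 -0.011 0 0 0; 1 0 0 -0.002 0 0 0"
}}

```text
clock: 5.18
position: [0.6296, -0.1283, 0.1541]
ee_rot: [-2.222, -2.221, 0.001]
force: [-0.6, 0.4, -2.6]
width: 0.584
gripper_force: 25.0
```

>>> {"api": "send_rows", "payload": {
  "motion": "1 0 0 0 0 0 0; 1 0 0 0 0 0 0"
}}

```text
clock: 5.42
position: [0.6303, -0.1282, 0.1553]
ee_rot: [2.221, 2.22, 0.002]
force: [-0.4, -0.5, -2.0]
width: 0.587
gripper_force: 25.0
```

>>> {"api": "send_rows", "payload": {
  "motion": "1 0 0 -0.0015 0 0 0; 1 0 0 0 0 0 0; 1 0 0 0 0 0 0"
}}

```text
clock: 5.8
position: [0.6302, -0.1281, 0.1536]
ee_rot: [2.221, 2.221, 0.001]
force: [-1.7, 0.3, 6.0]
width: 0.581
gripper_force: 25.0
```

>>> {"api": "send_rows", "payload": {
  "motion": "0 0 0 0 0 0 0; 0 0 0 0 0 0 0; 0 0 0 0 0 0 0; 0 0 0 0 0 0 0; 0 0 0 0.01 0 0 0"
}}

```text
clock: 6.42
position: [0.6293, -0.1279, 0.1623]
ee_rot: [-2.221, -2.22, 0.002]
force: [-0.5, 0.1, -0.3]
width: 0.998
gripper_force: 0.0
```

>>> {"api": "send_rows", "payload": {
  "motion": "0 0 0 0.03 0 0 0; 0 0 0 0.035 0 0 0; 0 0 0 0.035 0 0 0; 0 0 0 0 0 0 0; 0 0 0 0 0 0 0"
}}

```text
clock: 7.05
position: [0.6296, -0.1279, 0.2628]
ee_rot: [-2.221, -2.221, -0.0]
force: [-0.2, 0.2, -0.1]
width: 1.0
gripper_force: 0.0
```

Run:
```python
from h import *
im=wristtops()
m=arm.camera_model("wrist");im,d=arm.get_image("wrist");p=cloud(d,m)
k=((im.max(2)<60)&(abs(p[...,2]-.021)<.008)).astype(np.uint8)
cs,_=cv2.findContours(k,cv2.RETR_EXTERNAL,cv2.CHAIN_APPROX_NONE)
for c in cs:
    if cv2.contourArea(c)>300:
        q=ray(c.reshape(-1,2),m,.021)[:,:2];print('pad',c.reshape(-1,2).mean(0),*circ(q))
```

```text
7.05 [ 0.6296 -0.1279  0.2628] [-2.221 -2.221 -0.   ] [-0.2  0.2 -0.1] 0.9996085663315938
blob [  74  110   70   59 3243] z 0.061 mean [ 0.4467 -0.083 ] mec [ 0.4445 -0.0834] r 0.0253 bgr [123. 132. 137.]
blob [ 277  159   81  117 7287] z 0.142 mean [ 0.6302 -0.1274] mec [ 0.6303 -0.1292] r 0.0271 bgr [124. 133. 138.]
blob [   5  186   71   56 2935] z 0.061 mean [ 0.3682 -0.1528] mec [ 0.3658 -0.1542] r 0.0256 bgr [127. 112. 188.]
blob [381 267  15   9  98] z 0.053 mean [ 0.7027 -0.2148] mec [ 0.703  -0.2172] r 0.0047 bgr [112. 127. 131.]
blob [ 277  308   89   39 2513] z 0.090 mean [ 0.6327 -0.2494] mec [ 0.6343 -0.2351] r 0.0399 bgr [148. 166. 169.]
pad [315.96618357 166.28985507] [ 0.6294415  -0.12901378] 0.031270989261903345
pad [311.94811321  87.00943396] [ 0.62513378 -0.03967355] 0.033704720449119825
pad [307.21678322   7.72727273] [0.62116495 0.03249966] 0.019753007084255276
```

>>> {"api": "send_rows", "payload": {
  "motion": "0 -0.026 0.05 0 0 0 0; 0 -0.026 0.05 0 0 0 0; 0 -0.026 0.05 0 0 0 0; 0 -0.026 0.05 0 0 0 0; 0 -0.026 0.05 0 0 0 0"
}}

```text
clock: 7.78
position: [0.4984, 0.1234, 0.262]
ee_rot: [-2.221, -2.221, 0.002]
force: [0.1, 0.4, 0.6]
width: 0.996
gripper_force: 0.0
```

>>> {"api": "send_rows", "payload": {
  "motion": "0 -0.026 0.05 0 0 0 0; 0 -0.026 0.05 0 0 0 0; 0 -0.0275 0.05 0 0 0 0; 0 0 0 0 0 0 0; 0 0 0 0 0 0 0"
}}

```text
clock: 8.4
position: [0.4203, 0.2714, 0.2621]
ee_rot: [2.221, 2.221, -0.002]
force: [-0.7, 0.1, -0.9]
width: 1.0
gripper_force: 0.0
```

Run:
```python
from h import *
im=wristtops()
```

```text
8.4 [0.4203 0.2714 0.2621] [ 2.221e+00  2.221e+00 -2.000e-03] [-0.7  0.1 -0.9] 0.9999641069345724
blob [ 287  162   58   69 3123] z 0.101 mean [0.4198 0.2721] mec [0.4199 0.2708] r 0.0230 bgr [119. 127. 133.]
blob [ 482  181  120   64 5671] z 0.129 mean [0.6063 0.2566] mec [0.6105 0.2502] r 0.0187 bgr [  6.  16. 143.]
blob [ 378  214   71   62 2144] z 0.080 mean [0.4992 0.2243] mec [0.51   0.2145] r 0.0287 bgr [ 51. 127.  31.]
blob [238 261  50  15 510] z 0.062 mean [0.366  0.1896] mec [0.3652 0.1853] r 0.0161 bgr [35. 72. 27.]
blob [ 226  308   63   29 1446] z 0.081 mean [0.3656 0.1523] mec [0.3655 0.161 ] r 0.0289 bgr [ 54. 134.  35.]
blob [ 337  311   56   29 1282] z 0.077 mean [0.4703 0.1311] mec [0.4715 0.1241] r 0.0211 bgr [102. 111. 117.]
```

>>> {"api": "send_rows", "payload": {
  "motion": "0 0 0 -0.035 0 0 0; 0 0 0 -0.035 0 0 0; 0 0 0 -0.035 0 0 0; 0 0 0 -0.03 0 0 0; 0 0 0 -0.015 0 0 0"
}}

```text
clock: 9.07
position: [0.4206, 0.2701, 0.1112]
ee_rot: [2.224, 2.218, -0.004]
force: [0.1, -0.5, -0.5]
width: 1.003
gripper_force: 0.0
```

>>> {"api": "send_rows", "payload": {
  "motion": "0 0 0 0 0 0 0; 1 0 0 0 0 0 0; 1 0 0 0 0 0 0; 1 0 0 0 0 0 0; 1 0 0 0 0 0 0",
  "force": 25
}}

```text
clock: 9.7
position: [0.4204, 0.2721, 0.1131]
ee_rot: [2.221, 2.221, 0.001]
force: [0.1, 0.4, -1.0]
width: 0.618
gripper_force: 0.0
```

>>> {"api": "send_rows", "payload": {
  "motion": "1 0 0 0 0 0 0; 1 0 0 0 0 0 0; 1 0 0 0 0 0 0"
}}

```text
clock: 10.07
position: [0.4203, 0.272, 0.1128]
ee_rot: [2.221, 2.221, 0.0]
force: [-0.9, -1.0, 2.5]
width: 0.495
gripper_force: 25.0
```

>>> {"api": "send_rows", "payload": {
  "motion": "1 0 0 0.02 0 0 0; 1 0 0 0.04 0 0 0; 1 0 0 0.04 0 0 0; 1 0 0 0.04 0 0 0; 1 0.01 -0.02 0 0 0 0"
}}

```text
clock: 10.7
position: [0.4309, 0.2541, 0.2557]
ee_rot: [2.218, 2.225, 0.009]
force: [0.4, -0.7, -2.7]
width: 0.494
gripper_force: 25.0
```

>>> {"api": "send_rows", "payload": {
  "motion": "1 0.033 -0.049 0 0 0 0; 1 0.033 -0.049 0 0 0 0; 1 0.033 -0.049 0 0 0 0; 1 0.033 -0.049 0 0 0 0; 1 0.033 -0.049 0 0 0 0"
}}

```text
clock: 11.32
position: [0.596, 0.0053, 0.2524]
ee_rot: [-2.221, -2.221, 0.0]
force: [1.0, -0.5, -1.4]
width: 0.496
gripper_force: 25.0
```

>>> {"api": "send_rows", "payload": {
  "motion": "1 0.02 -0.03 0 0 0 0; 1 0.01 -0.016 0 0 0 0; 1 0 0 0 0 0 0; 1 0 0 0 0 0 0"
}}

```text
clock: 11.82
position: [0.6246, -0.0368, 0.2526]
ee_rot: [-2.218, -2.223, -0.0]
force: [-0.2, 2.0, -1.4]
width: 0.497
gripper_force: 25.0
```

>>> {"api": "send_rows", "payload": {
  "motion": "1 0 0 -0.035 0 0 0; 1 0 0 -0.035 0 0 0; 1 0 0 -0.03 0 0 0; 1 0 0 -0.012 0 0 0; 1 0 0 -0.004 0 0 0"
}}

```text
clock: 12.45
position: [0.6251, -0.0379, 0.1368]
ee_rot: [-2.22, -2.222, -0.0]
force: [0.7, 0.1, -2.2]
width: 0.498
gripper_force: 25.0
```

>>> {"api": "send_rows", "payload": {
  "motion": "1 0 0 0 0 0 0; 1 0 0 0 0 0 0"
}}

```text
clock: 12.7
position: [0.6259, -0.039, 0.1379]
ee_rot: [2.221, 2.22, 0.002]
force: [0.2, 1.0, -1.3]
width: 0.496
gripper_force: 25.0
```

>>> {"api": "send_rows", "payload": {
  "motion": "1 0 0 -0.002 0 0 0; 1 0 0 0 0 0 0; 1 0 0 0 0 0 0"
}}

```text
clock: 13.08
position: [0.6253, -0.039, 0.1348]
ee_rot: [2.222, 2.221, 0.0]
force: [-0.1, 0.4, -0.9]
width: 0.497
gripper_force: 25.0
```

>>> {"api": "send_rows", "payload": {
  "motion": "1 0 0 -0.0015 0 0 0; 1 0 0 0 0 0 0; 1 0 0 0 0 0 0"
}}

```text
clock: 13.45
position: [0.6254, -0.0391, 0.1338]
ee_rot: [2.221, 2.221, 0.001]
force: [-1.9, -0.3, 5.1]
width: 0.495
gripper_force: 25.0
```

>>> {"api": "send_rows", "payload": {
  "motion": "0 0 0 0 0 0 0; 0 0 0 0 0 0 0; 0 0 0 0 0 0 0; 0 0 0 0 0 0 0; 0 0 0 0.015 0 0 0"
}}

```text
clock: 14.08
position: [0.6246, -0.039, 0.1477]
ee_rot: [-2.22, -2.22, 0.003]
force: [-0.6, 0.1, 0.6]
width: 0.974
gripper_force: 0.0
```

>>> {"api": "send_rows", "payload": {
  "motion": "0 0 0 0.035 0 0 0; 0 0 0 0.04 0 0 0; 0 0 0 0.04 0 0 0; 0 -0.038 0.036 0 0 0 0; 0 -0.038 0.036 0 0 0 0"
}}

```text
clock: 14.7
position: [0.5488, 0.0336, 0.2649]
ee_rot: [2.222, 2.219, 0.003]
force: [-0.1, 1.5, 0.0]
width: 1.0
gripper_force: 0.0
```

>>> {"api": "send_rows", "payload": {
  "motion": "0 -0.038 0.036 0 0 0 0; 0 -0.039 0.0355 0 0 0 0; 0 0 0 0 0 0 0; 0 0 0 0 0 0 0"
}}

```text
clock: 15.2
position: [0.4729, 0.1042, 0.2642]
ee_rot: [2.221, 2.221, 0.002]
force: [-0.1, -0.9, -0.7]
width: 1.0
gripper_force: 0.0
```

Run:
```python
from h import *
im=wristtops()
```

```text
15.2 [0.4729 0.1042 0.2642] [2.221e+00 2.221e+00 2.000e-03] [-0.1 -0.9 -0.7] 0.9997818057476201
blob [ 444    0  142   62 5896] z 0.132 mean [0.6088 0.2336] mec [0.6117 0.2387] r 0.0155 bgr [  9.  18. 140.]
blob [ 326   16   77   82 4938] z 0.081 mean [0.5101 0.2129] mec [0.5105 0.2127] r 0.0290 bgr [ 65. 147.  45.]
blob [ 145   88   85   74 4883] z 0.081 mean [0.3666 0.1622] mec [0.3655 0.1614] r 0.0291 bgr [ 50. 122.  31.]
blob [ 280  155   68   73 3873] z 0.081 mean [0.4712 0.1054] mec [0.4712 0.1041] r 0.0290 bgr [139. 147. 153.]
blob [268 329  42  18 504] z 0.059 mean [ 0.4428 -0.0605] mec [ 0.4407 -0.0641] r 0.0155 bgr [121. 129. 135.]
```

>>> {"api": "send_rows", "payload": {
  "motion": "0 -0.001 0 -0.04 0 0 0; 0 0 0 -0.04 0 0 0; 0 0 0 -0.04 0 0 0; 0 0 0 -0.03 0 0 0; 0 0 0 -0.016 0 0 0"
}}

```text
clock: 15.88
position: [0.4718, 0.1029, 0.0956]
ee_rot: [-2.224, -2.219, 0.003]
force: [-0.1, -0.9, 0.3]
width: 1.0
gripper_force: 0.0
```

>>> {"api": "send_rows", "payload": {
  "motion": "0 0 0 0 0 0 0; 1 0 0 0 0 0 0; 1 0 0 0 0 0 0; 1 0 0 0 0 0 0; 1 0 0 0 0 0 0",
  "force": 25
}}

```text
clock: 16.5
position: [0.4714, 0.1045, 0.0976]
ee_rot: [2.221, 2.221, 0.001]
force: [0.0, -1.3, 3.6]
width: 0.629
gripper_force: 25.0
```

>>> {"api": "send_rows", "payload": {
  "motion": "1 0 0 0 0 0 0; 1 0 0 0 0 0 0"
}}

```text
clock: 16.75
position: [0.4714, 0.1045, 0.0976]
ee_rot: [2.221, 2.221, 0.001]
force: [-1.5, -0.4, 6.6]
width: 0.629
gripper_force: 25.0
```

>>> {"api": "send_rows", "payload": {
  "motion": "1 0 0 0.02 0 0 0; 1 0 0 0.04 0 0 0; 1 0 0 0.04 0 0 0; 1 0.01 -0.0035 0.02 0 0 0; 1 0.04 -0.014 0 0 0 0"
}}

```text
clock: 17.38
position: [0.521, 0.0882, 0.2191]
ee_rot: [2.218, 2.225, 0.003]
force: [0.9, 1.4, -2.5]
width: 0.629
gripper_force: 25.0
```

>>> {"api": "send_rows", "payload": {
  "motion": "1 0.04 -0.014 0 0 0 0; 1 0.04 -0.014 0 0 0 0; 1 0.02 -0.008 0 0 0 0; 1 0 0 0 0 0 0; 1 0 0 0 0 0 0"
}}

```text
clock: 18.0
position: [0.6202, 0.0515, 0.2167]
ee_rot: [-2.22, -2.221, 0.002]
force: [-0.3, 0.7, -3.3]
width: 0.628
gripper_force: 25.0
```

>>> {"api": "send_rows", "payload": {
  "motion": "1 0 0 -0.035 0 0 0; 1 0 0 -0.035 0 0 0; 1 0 0 -0.02 0 0 0; 1 0 0 -0.006 0 0 0; 1 0 0 0 0 0 0"
}}

```text
clock: 18.62
position: [0.621, 0.0514, 0.1216]
ee_rot: [-2.221, -2.222, -0.0]
force: [-0.3, -0.5, -1.6]
width: 0.628
gripper_force: 25.0
```

>>> {"api": "send_rows", "payload": {
  "motion": "1 0 0 -0.0015 0 0 0; 1 0 0 0 0 0 0; 1 0 0 0 0 0 0"
}}

```text
clock: 19.0
position: [0.6215, 0.051, 0.1202]
ee_rot: [2.221, 2.221, 0.001]
force: [0.1, 0.2, -1.8]
width: 0.63
gripper_force: 25.0
```

>>> {"api": "send_rows", "payload": {
  "motion": "1 0 0 -0.0015 0 0 0; 1 0 0 0 0 0 0; 1 0 0 0 0 0 0"
}}

```text
clock: 19.38
position: [0.6215, 0.051, 0.1187]
ee_rot: [2.221, 2.221, 0.001]
force: [-1.3, -0.5, 5.1]
width: 0.631
gripper_force: 25.0
```

>>> {"api": "send_rows", "payload": {
  "motion": "0 0 0 0 0 0 0; 0 0 0 0 0 0 0; 0 0 0 0 0 0 0; 0 0 0 0 0 0 0; 0 0 0 0.015 0 0 0"
}}

```text
clock: 20.0
position: [0.6206, 0.0509, 0.1327]
ee_rot: [-2.221, -2.22, 0.003]
force: [0.0, -0.1, 0.5]
width: 0.998
gripper_force: 0.0
```

>>> {"api": "send_rows", "payload": {
  "motion": "0 0 0 0.045 0 0 0; 0 0 0 0.045 0 0 0; 0 0 0 0.035 0 0 0; 0 -0.044 -0.0335 0 0 0 0; 0 -0.044 -0.0335 0 0 0 0"
}}

```text
clock: 20.62
position: [0.5327, -0.0166, 0.2597]
ee_rot: [2.219, 2.221, 0.003]
force: [-0.2, -0.6, -0.7]
width: 1.001
gripper_force: 0.0
```

>>> {"api": "send_rows", "payload": {
  "motion": "0 -0.044 -0.0335 0 0 0 0; 0 -0.044 -0.0335 0 0 0 0; 0 0 0 0 0 0 0; 0 0 0 0 0 0 0"
}}

```text
clock: 21.12
position: [0.4459, -0.0828, 0.2593]
ee_rot: [2.221, 2.22, 0.003]
force: [-0.4, 0.3, 0.9]
width: 0.999
gripper_force: 0.0
```

Run:
```python
from h import *
im=wristtops()
```

```text
21.12 [ 0.4459 -0.0828  0.2593] [2.221 2.22  0.003] [-0.4  0.3  0.9] 0.9988055149345421
blob [ 488    0  130   69 7158] z 0.102 mean [0.619  0.0427] mec [0.621  0.0504] r 0.0293 bgr [160. 170. 176.]
blob [ 486  115  124   70 6677] z 0.121 mean [ 0.6224 -0.0391] mec [ 0.6249 -0.0398] r 0.0235 bgr [151. 160. 167.]
blob [ 286  161   56   58 2555] z 0.061 mean [ 0.4444 -0.0826] mec [ 0.4445 -0.0837] r 0.0251 bgr [131. 140. 145.]
blob [ 475  205  112   50 2908] z 0.123 mean [ 0.6249 -0.1039] mec [ 0.6269 -0.1075] r 0.0161 bgr [81. 88. 90.]
blob [ 219  231   41   45 1369] z 0.060 mean [ 0.3749 -0.147 ] mec [ 0.3738 -0.1472] r 0.0219 bgr [129. 115. 188.]
```

>>> {"api": "send_rows", "payload": {
  "motion": "0 -0.001 0 -0.04 0 0 0; 0 0 0 -0.04 0 0 0; 0 0 0 -0.04 0 0 0; 0 0 0 -0.035 0 0 0; 0 0 0 -0.02 0 0 0"
}}

```text
clock: 21.8
position: [0.4449, -0.0819, 0.0814]
ee_rot: [-2.218, -2.223, 0.001]
force: [0.9, 0.8, -0.3]
width: 1.001
gripper_force: 0.0
```

>>> {"api": "send_rows", "payload": {
  "motion": "0 0 0 0 0 0 0; 1 0 0 0 0 0 0; 1 0 0 0 0 0 0; 1 0 0 0 0 0 0; 1 0 0 0 0 0 0",
  "force": 25
}}

```text
clock: 22.42
position: [0.4445, -0.083, 0.0837]
ee_rot: [2.221, 2.221, 0.001]
force: [-0.2, -0.5, -0.8]
width: 0.614
gripper_force: 0.0
```

>>> {"api": "send_rows", "payload": {
  "motion": "1 0 0 0 0 0 0; 1 0 0 0 0 0 0; 1 0 0 0 0 0 0"
}}

```text
clock: 22.8
position: [0.4444, -0.083, 0.0835]
ee_rot: [2.221, 2.221, 0.0]
force: [-0.1, -0.1, 5.4]
width: 0.539
gripper_force: 25.0
```

>>> {"api": "send_rows", "payload": {
  "motion": "1 0 0 0.02 0 0 0; 1 0 0 0.045 0 0 0; 1 0 0 0.045 0 0 0; 1 0 0 0.04 0 0 0; 1 0.013 0.0165 0 0 0 0"
}}

```text
clock: 23.42
position: [0.4582, -0.0676, 0.2361]
ee_rot: [2.222, 2.216, 0.005]
force: [0.7, 0.4, -1.8]
width: 0.538
gripper_force: 25.0
```

>>> {"api": "send_rows", "payload": {
  "motion": "1 0.036 0.0465 0 0 0 0; 1 0.036 0.0465 0 0 0 0; 1 0.036 0.0465 0 0 0 0; 1 0.034 0.044 0 0 0 0; 1 0.018 0.0235 0 0 0 0"
}}

```text
clock: 24.05
position: [0.6181, 0.1438, 0.2324]
ee_rot: [-2.218, -2.224, -0.0]
force: [-0.4, -0.5, -0.7]
width: 0.54
gripper_force: 25.0
```

>>> {"api": "send_rows", "payload": {
  "motion": "1 0 0 0 0 0 0; 1 0 0 0 0 0 0; 1 0 0 -0.03 0 0 0; 1 0 0 -0.04 0 0 0; 1 0 0 -0.035 0 0 0"
}}

```text
clock: 24.68
position: [0.6166, 0.1385, 0.1274]
ee_rot: [2.223, 2.219, -0.001]
force: [0.2, -0.5, -0.6]
width: 0.542
gripper_force: 25.0
```

>>> {"api": "send_rows", "payload": {
  "motion": "1 0 0 -0.015 0 0 0; 1 0 0 -0.006 0 0 0; 1 0 0 0 0 0 0; 1 0 0 0 0 0 0"
}}

```text
clock: 25.18
position: [0.618, 0.1406, 0.1085]
ee_rot: [2.221, 2.221, 0.003]
force: [-0.5, 0.2, -1.2]
width: 0.547
gripper_force: 25.0
```

>>> {"api": "send_rows", "payload": {
  "motion": "1 0 0 -0.0015 0 0 0; 1 0 0 0 0 0 0; 1 0 0 0 0 0 0"
}}

```text
clock: 25.55
position: [0.6173, 0.1405, 0.1059]
ee_rot: [2.221, 2.221, 0.0]
force: [-0.3, -0.5, -0.5]
width: 0.541
gripper_force: 25.0
```

>>> {"api": "send_rows", "payload": {
  "motion": "1 0 0 -0.0015 0 0 0; 1 0 0 0 0 0 0; 1 0 0 0 0 0 0"
}}

```text
clock: 25.92
position: [0.6174, 0.1405, 0.1046]
ee_rot: [2.221, 2.221, 0.001]
force: [-0.7, 0.4, 5.2]
width: 0.538
gripper_force: 25.0
```

Release it, rise and check.

>>> {"api": "send_rows", "payload": {
  "motion": "0 0 0 0 0 0 0; 0 0 0 0 0 0 0; 0 0 0 0 0 0 0; 0 0 0 0 0 0 0; 0 0 0 0.015 0 0 0"
}}

```text
clock: 26.55
position: [0.6165, 0.1402, 0.1187]
ee_rot: [-2.221, -2.221, 0.003]
force: [-0.4, 0.8, 0.2]
width: 0.984
gripper_force: 0.0
```

>>> {"api": "send_rows", "payload": {
  "motion": "0 0 0 0.04 0 0 0; 0 0 0 0.05 0 0 0; 0 0 0 0.05 0 0 0; 0 0 0 0.03 0 0 0; 0 -0.04 -0.03 0 0 0 0"
}}

```text
clock: 27.18
position: [0.5796, 0.1127, 0.2931]
ee_rot: [2.216, 2.222, 0.012]
force: [0.2, -0.0, -0.3]
width: 0.999
gripper_force: 0.0
```

>>> {"api": "send_rows", "payload": {
  "motion": "0 -0.04 -0.03 0 0 0 0; 0 -0.04 -0.03 0 0 0 0; 0 -0.04 -0.03 0 0 0 0; 0 0 0 0 0 0 0; 0 0 0 0 0 0 0"
}}

```text
clock: 27.8
position: [0.4579, 0.0208, 0.2904]
ee_rot: [2.221, 2.22, 0.003]
force: [-0.1, -0.3, 0.5]
width: 0.997
gripper_force: 0.0
```

Run:
```python
from h import *
im=wristtops()
for n in("scene","side"):
    im,d=arm.get_image(n);print(n);tops(cloud(d,arm.camera_model(n)),im)
    cv2.imwrite(f"pics/{n}9.png",im)
```

```text
27.8 [0.4579 0.0208 0.2904] [2.221 2.22  0.003] [-0.1 -0.3  0.5] 0.9970774072160455
blob [ 166    0   81   63 4149] z 0.081 mean [0.3662 0.1562] mec [0.3657 0.1608] r 0.0292 bgr [ 56. 135.  35.]
blob [ 458   16   81   67 4118] z 0.082 mean [0.6155 0.1398] mec [0.6171 0.1397] r 0.0255 bgr [156. 165. 171.]
blob [ 448  121   98   72 5428] z 0.102 mean [0.6197 0.0518] mec [0.6213 0.0507] r 0.0293 bgr [160. 170. 176.]
blob [ 448  213   77   63 2161] z 0.113 mean [ 0.6125 -0.0273] mec [ 0.62   -0.0335] r 0.0213 bgr [ 90.  97. 101.]
blob [ 210  308   48   39 1591] z 0.061 mean [ 0.366  -0.1473] mec [ 0.3649 -0.1531] r 0.0254 bgr [125. 111. 186.]
scene
blob [181  63  25  22 321] z 0.056 mean [ 0.4426 -0.5621] mec [ 0.4431 -0.5612] r 0.0387 bgr [ 18. 145. 118.]
blob [164  73  25  23 333] z 0.056 mean [ 0.5015 -0.5612] mec [ 0.4946 -0.5627] r 0.0392 bgr [ 18. 144. 117.]
blob [ 190  150   66   62 2178] z 0.141 mean [ 0.633  -0.1258] mec [ 0.6314 -0.1278] r 0.0278 bgr [146. 155. 168.]
blob [403 180  29  32 723] z 0.082 mean [0.3686 0.1632] mec [0.3665 0.1623] r 0.0294 bgr [ 36. 113.  20.]
blob [
[... 688 characters left out ...]
-0.5601] mec [ 0.434  -0.5637] r 0.0393 bgr [18. 92. 79.]
blob [ 231  143   84  124 4116] z 0.145 mean [0.6162 0.1127] mec [0.6227 0.0559] r 0.2068 bgr [ 42.  65. 110.]
blob [380 179  19  17 277] z 0.062 mean [ 0.3624 -0.1484] mec [ 0.3656 -0.1527] r 0.0272 bgr [ 73.  64. 120.]
blob [356 231  28  32 773] z 0.081 mean [0.3636 0.1675] mec [0.3635 0.1629] r 0.0308 bgr [26. 72. 17.]
blob [284 233  28  33 794] z 0.081 mean [0.5084 0.2185] mec [0.51   0.2151] r 0.0305 bgr [26. 72. 16.]
blob [  19  300  105   51 2535] z 0.074 mean [0.8228 0.542 ] mec [0.8001 0.5966] r 0.1074 bgr [77. 85. 88.]
blob [ 160  309   31   43 1038] z 0.091 mean [0.6353 0.5202] mec [0.6371 0.518 ] r 0.0226 bgr [17. 17. 19.]
```

View pics/scene9.png

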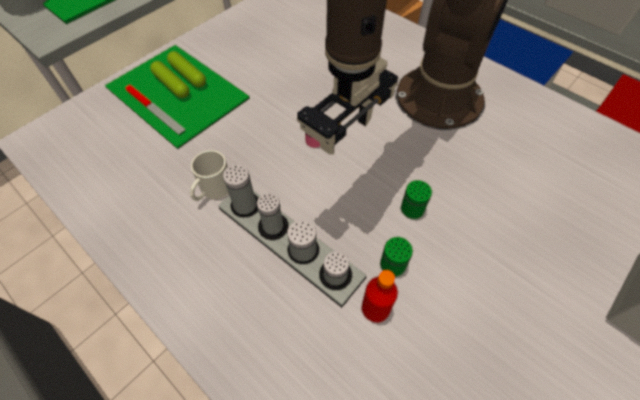

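The picture shows all four shakers upright and centred on the pads. Their tops are at (237,175), (268,202), (302,233) and (336,262), from tallest beside the mug to shortest beside the bottle. Each is within about 2 mm of its pad centre, and the mug and bottle have not moved.

```bash
python3 -c "
from cell import arm
print(arm.sign_off())"
```

```text
the job is handed in; nothing more can be done
None
```

The four shakers stand upright on the pads in height order, tallest by the mug and shortest by the red bottle. Each is within about 2 mm of its pad centre, nothing else was moved, and the job was handed in at about 28 s.

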